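Open the blade jar whose cap may turn either way

TASK

Push the blade jar in the wooden holder fully home by pressing down on its cap. Then loosen the cap: it is not known which way this one unscrews, so try one way and, if it stops there, the other, and lift the cap off with the jar staying home. Finish while still holding the cap in the gripper, level and still, straight above the jar and well clear of it (8 cm or so), and leave the other things on the bench where they are.

Things in the scene. Friction and masses are not known exactly. Their poses are not given: they have to be found in the camera images.
- cap: White plastic twist cap on the jar, 47 mm high: a round ribbed knob 44 across and 22 high on a round skirt 60 across and 25 high. Origin at the centre of the skirt's open underside, z up; the knob spans 25 to 47 above it. Weighs 60 to 130 g. Two lugs in the skirt hook under ledges on the jar's neck; while locked it lifts only 2.5 mm. Its yaw tells nothing.
- cap_knob (a point): Centre of the knob's flat top, 47 mm above the cap's origin. The cap is a bayonet. Turned the wrong way it stops hard after 3 to 15 degrees; turned the right way it runs freely, comes free after 43 to 54 degrees and lifts straight off anywhere from there to 120 degrees. Which way is right, clockwise or anticlockwise, varies and cannot be seen.
- jar_mouth (a point): Centre of the top of the jar's neck, under the cap at first; z up. The cap, when on, has its origin 19 mm below it. 96 above the bench when the jar is home, 103 at the start. Grey plastic jar: square body 64 x 64, 62 high, with an 80 x 80 collar; round neck 37 across (48 over its ledges), 26 high.
- jar (a joint): How far the jar has slid down into its holder (m): 0 = 7 mm proud, as at the start; 0.007 = fully home, its collar flat on the holder. A stiff fit: about 6 N of push down on the cap moves it, about 14 N of pull draws it out again. The square fit keeps the jar from turning.
- holder: Fixed wooden block, 110 x 110 x 35 high, with a square pocket in which the jar stands. Origin at the centre of its underside, on the bench; z up.
- clipper: Bystander: chrome hair clipper lying on its side, 165 x 44 x 38; origin under its middle (sizes in mm).
- guard_a: Bystander: orange guard comb, 48 x 42 x 16; origin under its middle (sizes in mm).
- guard_b: Bystander: second orange guard comb, same size (sizes in mm).
- mirror: Bystander: hand mirror lying flat, grey frame, disc 120 across, handle 105 long, 12 thick; origin under the disc's centre (sizes in mm).
- oil_bottle: Bystander: small clear bottle, 30 across, 85 high; origin under its base (sizes in mm).
- tin: Bystander: low round aluminium tin, 60 across, 56 high, standing straight on the bench (not the jar); origin under its base (sizes in mm).
- brush: Bystander: neck brush lying flat, 137 x 34 x 22; origin under its middle (sizes in mm).

How it is judged (in metres and radians):
On the way, in this order (a step that is already met when the one before it is completed fails the run):
1. jar pressed fully home, cap still on (value of joint jar above 0.0055 m and not (z of cap in the frame of jar_mouth above -0.01 m)), for 0.2 s.
2. cap lifted off its jar in the gripper, the jar still home (value of joint jar above 0.0055 m and z of cap in the frame of jar_mouth above 0.01 m and contact force between the fingers and cap above 1 N), for 0.1 s.
At the end, for the whole second after the job is handed in: The jar is home within 1.5 mm; the gripper holds the cap, its underside more than 40 mm above the jar's mouth, within 40 mm of straight above it, tilted less than 15 degrees, at rest, touching neither jar nor holder (value of joint jar above 0.0055 m and z of cap in the frame of jar_mouth above 0.04 m and horizontal distance between cap and jar_mouth below 0.04 m and angle between cap's own z axis and vertical below 0.26 rad and contact force between the fingers and cap above 1 N and contact force between cap and holder below 0.1 N and linear speed of cap below 0.03 m/s and angular speed of cap below 0.3 rad/s); the arm keeps its last pose, push and grip.
It fails at once if a bystander was moved by more than 30 mm (distance of any of clipper, guard_a, guard_b, mirror, oil_bottle, tin, brush from where it was at the start of the episode above 0.03 m).
It also fails if it takes over 54 s, if anything falls off the work surface, if the arm or the gripper's body presses on something with over 40 N, if the wrist force passes 120 N, or if a joint passes its speed limit or range.

ROBOT

A 7-joint arm with a two-finger parallel gripper is mounted at the origin on the work surface. World frame = base frame: x ahead of the robot, y to its left, z up, the work surface at z = 0. Lengths are in mm, angles in degrees, forces in N, time in s.
With the tool pointing down it reaches from about 425 to 950 mm from the base axis. Payload 4.7 kg.
Tool frame: the origin (TCP) lies at the very end of the fingers, on their centre line; the grasp point (between the pads) lies 19 mm behind it; z points along the fingers, y is the line along which they close (so a half turn about z gives the same grasp; the last joint's range is limited). The gripper opens to 85 mm and grips with 20 to 120 N. Pads are 22 mm wide; open, the fingers measure 114 mm over their backs; the gripper's body (76 mm by 85 mm) begins 54 mm behind the grasp point. The pads swing forward as they close: fully open they stand 13 mm farther back than shut.
Start: joints at [67.386, 26.849, -2.785, 87.806, 1.381, 65.374, -4.715], TCP at [241.492, -630.341, 231.335] pointing down, gripper open.
Joint ranges: [-148.3, 148.3], [-19.14, 114.17], [-79.39, 73.82], [5.75, 140.21], [-59.74, 239.74], [12.07, 113.84], [-152.46, 152.46]. Speed limits (degrees/s): [147.25, 147.25, 180, 180, 180, 180, 180].

INTERFACE

Orientations are given as [roll, pitch, yaw] about the fixed x, y, z axes, in that order (R = Rz(yaw) Ry(pitch) Rx(roll)).
In Python, from workcell import ctrl gives the robot as it stands.
- The arm moves only by the shell command python3 jog.py FILE, which reads ROWS from the file FILE. ROWS is a JSON list of rows, 1 to 10 of them, each an object with the fields sx, sy, sz (the shift in shares of the most that a row can go, 1 being 62.5 mm), turn (a turn about the tool's z in parts of the range, where 1.0 means 60 degrees), aperture (the finger opening in mm); a field left out counts as zero (the opening has to be given); each row shifts and turns the commanded pose from where the row before left it, along the tool's axes as they then stand; what a row does not reach is not made up. A row lasts 1/8 s, in which the tool goes at most 62.5 mm and 10.7 degrees, less where a joint would pass 70% of its speed; a pose out of reach is approached as far as the arm can. The fingers move at their own pace and stop on an object; the grip force is fixed at half the most. Time passes only in rows, so rows that do not move let the fingers close. It prints the time, the measured TCP pose, the force, the opening and the grip force at its end. A shift or turn number past 1, either way, is cut back to 1. Input that does not fit is refused with a message, and nothing moves.
- ctrl.get_state(): the state, without advancing time (a new reading comes with each control period).
- ctrl.snapshot(name): name is "scene" or "side" or "wrist"; returns the picture (400x640x3 uint8, blue, green, red); there is no depth.
- ctrl.camera_model(name): a dict with "intrinsics" (3x3 intrinsics, pixels), "R" (3x3) and "t" (3): a world point X has camera coordinates R X + t; the wrist camera has in their place "hand_eye" (4x4, takes a point from camera to tool coordinates, whose origin is the TCP and whose axes are the flange's). Camera axes: x right, y down, z forward; pixel columns grow to the right and rows downward; lengths in mm; the calibration is good to about 2 mm. A picture is of the moment at which its call begins: read the wrist's pose just before it. camera_model takes no time and is no camera call.
- ctrl.job_done(): hands the job in; it is judged then, once.
The state is a dict: "t": time; "qpos": joint angles; "joint_vel": joint speeds; "joint_efforts": joint torques, N m; "tcp_pos": TCP position; "orientation": TCP orientation; "contact_force": force on the tool from outside, world axes, zero at the start; "torque": the same for the moment, N m; "width": finger opening in mm; "finger_force": force on a finger pad.
Only numpy, scipy, OpenCV 4.12 (cv2) and the standard library are available. Lean on these libraries where they do the work, as an engineer would, in place of code of your own. Each camera call takes 0.05 s, during which the arm holds its last target. There are 200 camera calls.

## Working session

There is one attempt and no reset: what is moved stays moved. The work goes in short steps, Python scripts to look and compute and a shell command to move; the robot and the scene stay as the last step left them, time stands still between calls to the robot, and variables do not carry over. Pictures are saved under pics/ and viewed, at most 10 in all, crops included, and the job is handed in when it is done.

```bash
ls; mkdir -p pics; python3 - <<'E'
from workcell import ctrl
import cv2,numpy as np
s=ctrl.get_state();print(s)
for n in("scene","side"):
    cv2.imwrite(f"pics/{n}0.png",ctrl.snapshot(n));print(n,ctrl.camera_model(n))
print(ctrl.camera_model("wrist"))
E
```

```text
jog.py
pics
workcell.py
{'t': 0.0, 'qpos': array([67.38637513, 26.89859439, -2.78282298, 87.87458341,  1.38115307,
       65.37434316, -4.71585981]), 'joint_vel': array([ 0.01189767, -0.03880428,  0.0987968 ,  0.03736769, -0.04853966,
        0.0250593 ,  0.10138417]), 'joint_efforts': array([ 1.15326900e-03, -5.10297775e+01, -4.64693550e-02, -2.37711060e+01,
        1.05631372e-02,  7.69902254e-03, -2.40778354e-05]), 'tcp_pos': array([ 241.21755616, -629.79834984,  230.23982565]), 'orientation': array([-1.79886156e+02,  5.15474374e-03,  2.09580167e+01]), 'contact_force': array([-0.64530727,  0.86659188,  0.70265564]), 'torque': array([0.01568826, 0.05944548, 0.02106372]), 'finger_force': 0.0, 'width': 85.39582789320703}
scene {'intrinsics': array([[384.88917687,   0.        , 324.04107256],
       [  0.        , 384.88917687, 198.82135872],
       [  0.        ,   0.        ,   1.        ]]), 'R': array([[-0.66769688,  0.74406157,  0.02352147],
       [ 0.41779851,  0.40069575, -0.81540623],
       [-0.6161374 , -0.53461696, -0.57841111]]), 't': array([ 348.41078699, -158.22284678, 
[... 222 characters left out ...]
735772 , -0.00574769],
       [-0.40586856,  0.58664748, -0.7007963 ],
       [ 0.40533264, -0.57171141, -0.71333829]]), 't': array([492.002622  , 270.67545983, 855.47171672])}
{'intrinsics': array([[281.31026842,   0.        , 314.46911985],
       [  0.        , 281.31026842, 205.35211012],
       [  0.        ,   0.        ,   1.        ]]), 'hand_eye': array([[-2.99238628e-04, -9.54088292e-01, -2.99525361e-01,
         7.66605987e+01],
       [ 9.99999944e-01, -2.41299453e-04, -2.30423321e-04,
        -5.21817686e-01],
       [ 1.47568887e-04, -2.99525413e-01,  9.54088311e-01,
        -1.42511828e+02],
       [ 0.00000000e+00,  0.00000000e+00,  0.00000000e+00,
         1.00000000e+00]])}
```

View pics/scene0.png

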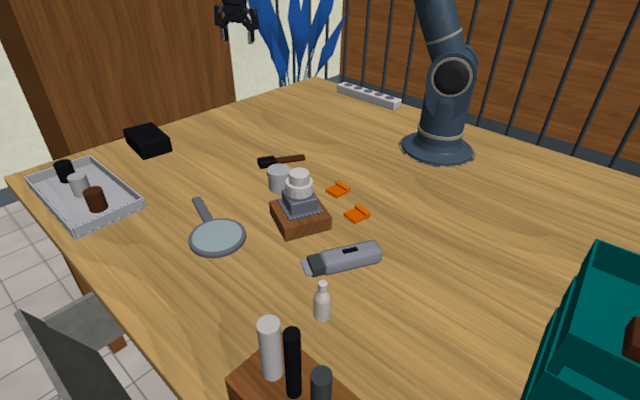

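View pics/side0.png

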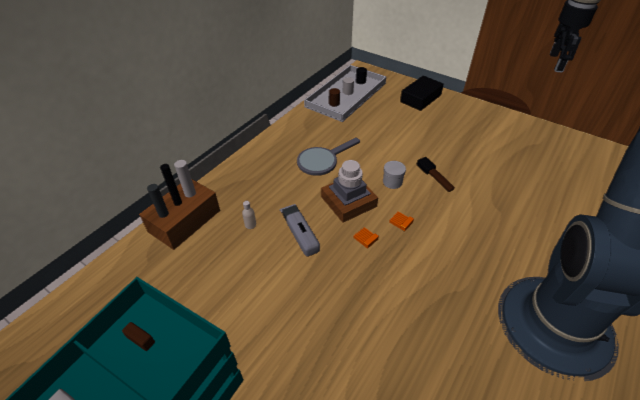

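```bash
cat > h.py <<'E'
import numpy as np
from workcell import ctrl
M={n:ctrl.camera_model(n) for n in("scene","side")}
def ray(n,p):
    m=M[n];d=m["R"].T@np.linalg.inv(m["intrinsics"])@[*p,1.]
    return -m["R"].T@m["t"],d
def plane(n,p,z):
    c,d=ray(n,p);return c+d*(z-c[2])/d[2]
def proj(n,X):
    m=M[n];v=m["intrinsics"]@(m["R"]@np.array(X,float)+m["t"]);return v[:2]/v[2]
E
python3 - <<'E'
import cv2,numpy as np
from h import *
out=[]
for n,(x,y) in dict(scene=(299,200),side=(350,187)).items():
    im=cv2.imread(f"pics/{n}0.png");c=im[y-50:y+50,x-40:x+40]
    out.append(cv2.resize(c,(400,500),interpolation=cv2.INTER_NEAREST))
    w=(im.min(2)>150).astype(np.uint8);k,l,s,ce=cv2.connectedComponentsWithStats(w)
    for i in range(1,k):
        if abs(ce[i][0]-x)<30 and abs(ce[i][1]-y)<40 and s[i][4]>20:
            print(n,s[i],ce[i],plane(n,ce[i],108))
cv2.imwrite("pics/crop0.png",np.hstack(out))
E
```

```text
scene [267 164  46  34 653] [293.30474732 177.64165391] [547.05832596 -70.16894151 108.        ]
```

View pics/crop0.png

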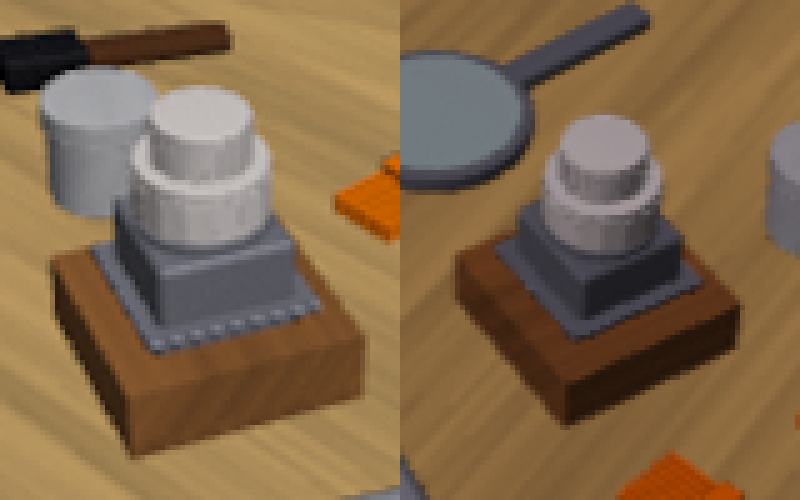

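The crop shows the cap on the jar. The knob top is centred at about (299.4,172.7) in scene and (351,165.1) in side, and the tin stands close behind.

```bash
python3 - <<'E'
from h import *
a=plane("scene",(299.3,172.7),131);b=plane("side",(351,165.1),131);print(a,b)
c=(a+b)/2
s=ctrl.get_state()
from scipy.spatial.transform import Rotation as R
T=R.from_euler("xyz",s["orientation"],degrees=True).as_matrix()
print(T.T@(c-s["tcp_pos"]))
print("tin",plane("scene",(278.6,169),56),plane("side",(394,167),56))
# holder bottom corners scene
for p in [(285,240),(331.5,229)]: print(plane("scene",p,0))
E
```

```text
[549.94890621 -48.56072289 131.        ] [544.61346245 -52.4898312  131.        ]
[ 493.01078641 -431.37527703  100.0651585 ]
tin [ 487.35851843 -185.24474132   56.        ] [ 485.57880295 -187.11473261   56.        ]
[617.32257653 -27.35421857   0.        ]
[520.37159614  21.19056761   0.        ]
```

The manual's scale: shifts go in shares of 62.5 mm and turns go in shares of 60 degrees. Converting my numbers, 41 mm is 0.656, -36 mm is -0.576.

```bash
echo '[{"sx":0.656,"sy":-0.576,"aperture":85},{"sx":0.656,"sy":-0.576,"aperture":85},{"sx":0.656,"sy":-0.576,"aperture":85},{"sx":0.656,"sy":-0.576,"aperture":85},{"sx":0.656,"sy":-0.576,"aperture":85},{"sx":0.656,"sy":-0.576,"aperture":85},{"sx":0.656,"sy":-0.576,"aperture":85},{"sx":0.656,"sy":-0.576,"aperture":85},{"sx":0.656,"sy":-0.576,"aperture":85},{"sx":0.656,"sy":-0.576,"aperture":85}]' > rows.txt && python3 jog.py rows.txt
echo '[{"sx":0.672,"sy":-0.56,"aperture":85},{"sx":0.656,"sy":-0.576,"aperture":85},{"turn":-0.1767,"aperture":85},{"turn":-0.1767,"aperture":85},{"turn":-0.1767,"aperture":85},{"turn":-0.1767,"aperture":85},{"turn":-0.1767,"aperture":85},{"turn":-0.1767,"aperture":85},{"aperture":85},{"aperture":85}]' > rows.txt && python3 jog.py rows.txt
cat >> h.py <<'E'
import cv2
from scipy.spatial.transform import Rotation as R
def wrist(p,z,s):
    m=ctrl.camera_model("wrist");H=m["hand_eye"]
    T=R.from_euler("xyz",s["orientation"],degrees=True).as_matrix()
    c=s["tcp_pos"]+T@H[:3,3];d=T@H[:3,:3]@np.linalg.inv(m["intrinsics"])@[*p,1.]
    X=c+d*(z-c[2])/d[2];return X,T.T@(X-s["tcp_pos"])
E
python3 - <<'E'
from h import *
s=ctrl.get_state();im=ctrl.snapshot("wrist");cv2.imwrite("pics/w1.png",im)
print(s["qpos"],s["tcp_pos"],s["orientation"])
E
```

```text
t: 1.35
tcp_pos: [495.9, -145.9, 231.2]
orientation: [180.0, 0.0, 20.9]
contact_force: [0.9, -0.8, -0.8]
width: 84.9
finger_force: 0.0
t: 2.6
tcp_pos: [547.5, -51.7, 231.1]
orientation: [-180.0, 0.0, 84.4]
contact_force: [0.6, -0.2, -0.7]
width: 84.6
finger_force: 0.0
[ 27.28067229  18.30735424 -32.64587726 103.58862054  11.13799907
  61.32983763 -15.03025497] [547.53316004 -51.67989968 231.09782202] [-1.79976209e+02  6.48773937e-03  8.43984396e+01]
```

View pics/w1.png

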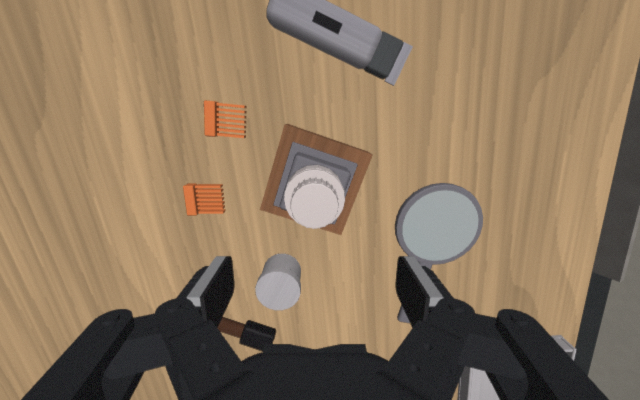

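The wrist view shows the knob's top disc centred near (315,204), between the open fingers, with the tin and brush behind.

```bash
python3 - <<'E'
from h import *
s=ctrl.get_state();im=cv2.imread("pics/w1.png")
w=(im.min(2)>165).astype(np.uint8);w[:160]=0;w[240:]=0;w[:,:270]=0;w[:,360:]=0
n,l,st,ce=cv2.connectedComponentsWithStats(w);i=1+st[1:,4].argmax();print(st[i],ce[i])
for p in [(315,204),(290,204),(340,204)]: print(*wrist(p,131,s))
c=cv2.resize(im[150:240,270:360],(540,540),interpolation=cv2.INTER_NEAREST);cv2.imwrite("pics/w1c.png",c)
E
```

```text
[ 284  168   61   60 2529] [314.13641756 199.00197707]
[548.08802271 -49.46041082 131.        ] [  2.19130341   0.28450074 100.21170715]
[525.62038285 -47.26403962 131.        ] [  2.19789696 -22.29023812 100.21476311]
[570.55556083 -51.65677207 131.        ] [  2.1847099   22.85913737 100.20865121]
```

View pics/w1c.png

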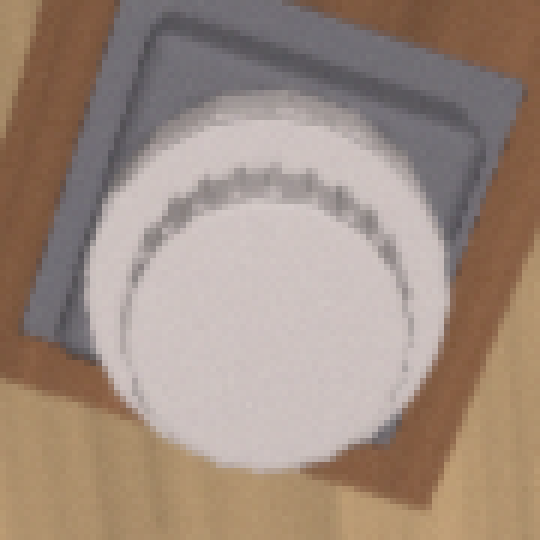

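```bash
echo '[{"sx":0.0128,"aperture":54},{"sz":0.48,"aperture":54},{"sz":0.48,"aperture":54},{"sz":0.48,"aperture":54},{"sz":0.192,"aperture":54},{"aperture":54},{"aperture":54}]' > rows.txt && python3 jog.py rows.txt; echo '[{"sz":0.064,"aperture":54},{"sz":0.064,"aperture":54},{"aperture":54}]' > rows.txt && python3 jog.py rows.txt
echo '[{"sz":0.064,"aperture":54},{"aperture":54}]' > rows.txt && python3 jog.py rows.txt
python3 -c "
from h import *
cv2.imwrite('pics/w2.png',np.vstack([ctrl.snapshot('wrist')[100:400],ctrl.snapshot('side')[50:350]])[:, 20:])"
```

```text
t: 3.52
tcp_pos: [548.8, -50.6, 130.5]
orientation: [179.9, -0.0, 84.6]
contact_force: [1.0, -0.2, -0.0]
width: 54.1
finger_force: 0.0
t: 3.9
tcp_pos: [547.6, -50.8, 121.1]
orientation: [-180.0, 0.0, 84.6]
contact_force: [-0.8, 0.4, -0.7]
width: 54.3
finger_force: 0.0
t: 4.15
tcp_pos: [547.5, -50.8, 117.0]
orientation: [-180.0, 0.0, 84.6]
contact_force: [-0.6, 0.0, -0.9]
width: 53.9
finger_force: 0.0
```

View pics/w2.png

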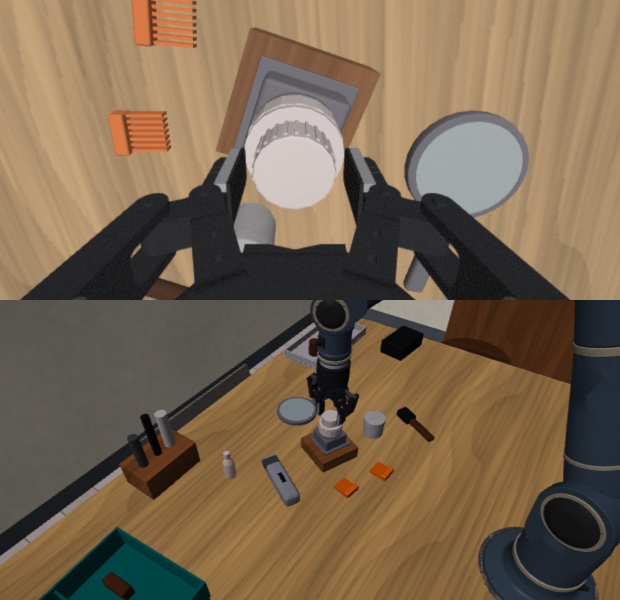

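The knob sits centred between the fingers, about (295,170) in the upper picture, so I'll press down in small steps.

Converted, 3 mm is 0.048.

```bash
echo '[{"sz":0.048,"aperture":54},{"aperture":54}]' > rows.txt && python3 jog.py rows.txt;echo '[{"sz":0.048,"aperture":54},{"aperture":54}]' > rows.txt && python3 jog.py rows.txt;echo '[{"sz":0.048,"aperture":54},{"aperture":54}]' > rows.txt && python3 jog.py rows.txt
```

```text
t: 4.5
tcp_pos: [547.6, -50.7, 114.1]
orientation: [-180.0, 0.0, 84.6]
contact_force: [-0.5, 0.4, 0.5]
width: 54.1
finger_force: 0.0
t: 4.75
tcp_pos: [547.6, -50.7, 111.1]
orientation: [-180.0, 0.0, 84.6]
contact_force: [0.5, 0.4, -0.9]
width: 53.9
finger_force: 0.0
t: 5.0
tcp_pos: [547.6, -50.8, 108.0]
orientation: [-180.0, 0.0, 84.6]
contact_force: [0.2, 0.5, 0.3]
width: 53.6
finger_force: 0.0
```

Converted, 3 mm is 0.048.

```bash
for i in 1; do echo '[{"sz":0.048,"aperture":54},{"aperture":54}]' > rows.txt && python3 jog.py rows.txt;echo '[{"sz":0.032,"aperture":54},{"aperture":54}]' > rows.txt && python3 jog.py rows.txt;echo '[{"sz":0.032,"aperture":54},{"aperture":54}]' > rows.txt && python3 jog.py rows.txt; done
```

```text
t: 5.25
tcp_pos: [547.8, -50.7, 105.2]
orientation: [-180.0, 0.0, 84.6]
contact_force: [1.0, -0.4, -0.6]
width: 53.8
finger_force: 0.0
t: 5.5
tcp_pos: [547.9, -50.7, 103.6]
orientation: [180.0, 0.0, 84.6]
contact_force: [-1.6, -0.1, 3.8]
width: 54.4
finger_force: 2.0
t: 5.75
tcp_pos: [547.8, -50.7, 101.6]
orientation: [180.0, 0.0, 84.6]
contact_force: [-0.8, -1.0, 4.2]
width: 53.7
finger_force: 2.2
```

Converted, 2 mm is 0.032.

```bash
for i in 1; do echo '[{"sz":0.032,"aperture":54},{"aperture":54}]' > rows.txt && python3 jog.py rows.txt;echo '[{"sz":0.032,"aperture":54},{"aperture":54}]' > rows.txt && python3 jog.py rows.txt;echo '[{"sz":0.032,"aperture":54},{"aperture":54},{"aperture":54}]' > rows.txt && python3 jog.py rows.txt; done
```

```text
t: 6.0
tcp_pos: [547.9, -50.7, 99.5]
orientation: [180.0, 0.0, 84.6]
contact_force: [-1.0, 0.2, 3.9]
width: 54.0
finger_force: 2.2
t: 6.25
tcp_pos: [547.9, -50.7, 98.2]
orientation: [180.0, 0.0, 84.6]
contact_force: [-2.9, 0.3, 9.3]
width: 53.7
finger_force: 4.8
t: 6.62
tcp_pos: [548.0, -50.7, 98.0]
orientation: [180.0, 0.1, 84.5]
contact_force: [-6.3, -0.2, 22.7]
width: 54.0
finger_force: 11.3
```

Converted, -5 mm is -0.08.

```bash
echo '[{"sz":-0.08,"aperture":54},{"aperture":40},{"aperture":40},{"aperture":40},{"aperture":40}]' > rows.txt && python3 jog.py rows.txt
```

```text
t: 7.25
tcp_pos: [548.2, -50.7, 101.0]
orientation: [180.0, 0.0, 84.6]
contact_force: [-2.2, -0.8, 9.9]
width: 42.1
finger_force: 59.9
```

Converted, -1 mm is -0.016, 6 degrees is 0.1.

```bash
cat > t.py <<'E'
from workcell import ctrl
s=ctrl.get_state();print("yaw %.1f"%s["orientation"][2],"tau",s["torque"].round(2),"F",s["contact_force"].round(1),"q7 %.0f"%s["qpos"][6])
E
python3 t.py; echo '[{"sz":-0.016,"turn":0.1,"aperture":40},{"aperture":40}]' > rows.txt && python3 jog.py rows.txt; python3 t.py; echo '[{"turn":0.1,"aperture":40},{"aperture":40}]' > rows.txt && python3 jog.py rows.txt; python3 t.py; echo '[{"turn":0.1,"aperture":40},{"aperture":40}]' > rows.txt && python3 jog.py rows.txt; python3 t.py
```

```text
yaw 84.6 tau [-0.02  0.5  -0.02] F [-2.2 -0.8  9.9] q7 -21
t: 7.5
tcp_pos: [547.9, -50.8, 101.1]
orientation: [180.0, 0.0, 78.6]
contact_force: [0.0, -0.4, 2.8]
width: 42.1
finger_force: 61.0
yaw 78.6 tau [-0.06  0.01 -0.08] F [ 0.  -0.4  2.8] q7 -26
t: 7.75
tcp_pos: [548.2, -50.3, 101.1]
orientation: [180.0, -0.0, 72.7]
contact_force: [0.9, 0.8, 0.3]
width: 42.2
finger_force: 60.8
yaw 72.7 tau [ 0.14 -0.26 -0.01] F [0.9 0.8 0.3] q7 -31
t: 8.0
tcp_pos: [549.4, -49.7, 101.4]
orientation: [179.8, -0.1, 66.8]
contact_force: [5.5, 2.4, -3.1]
width: 42.1
finger_force: 61.1
yaw 66.8 tau [ 0.54 -1.19  0.19] F [ 5.5  2.4 -3.1] q7 -36
```

Converted, 4 degrees is 0.0667.

```bash
echo '[{"turn":0.0667,"aperture":40},{"aperture":40}]' > rows.txt && python3 jog.py rows.txt; python3 t.py; echo '[{"turn":0.0667,"aperture":40},{"aperture":40}]' > rows.txt && python3 jog.py rows.txt; python3 t.py
```

```text
t: 8.25
tcp_pos: [549.7, -50.1, 101.5]
orientation: [179.8, -0.1, 63.0]
contact_force: [5.1, 1.4, -2.7]
width: 42.1
finger_force: 61.2
yaw 63.0 tau [ 0.43 -1.39  0.76] F [ 5.1  1.4 -2.7] q7 -40
t: 8.5
tcp_pos: [549.7, -51.7, 101.7]
orientation: [179.8, -0.1, 58.7]
contact_force: [5.5, -1.1, -1.0]
width: 42.2
finger_force: 62.5
yaw 58.7 tau [-0.48 -1.33 -0.13] F [ 5.5 -1.1 -1. ] q7 -43
```

Converted, -8 degrees is -0.1333.

```bash
echo '[{"turn":-0.1333,"aperture":40},{"aperture":40}]' > rows.txt && python3 jog.py rows.txt; python3 t.py; echo '[{"turn":-0.1333,"aperture":40},{"aperture":40}]' > rows.txt && python3 jog.py rows.txt; python3 t.py;  echo '[{"turn":-0.1333,"aperture":40},{"aperture":40}]' > rows.txt && python3 jog.py rows.txt; python3 t.py;  echo '[{"turn":-0.1333,"aperture":40},{"aperture":40}]' > rows.txt && python3 jog.py rows.txt; python3 t.py
```

```text
t: 8.75
tcp_pos: [548.7, -52.4, 101.4]
orientation: [179.9, 0.0, 66.6]
contact_force: [4.5, -3.5, -1.0]
width: 42.3
finger_force: 62.7
yaw 66.6 tau [-0.87 -1.2   0.37] F [ 4.5 -3.5 -1. ] q7 -36
t: 9.0
tcp_pos: [547.5, -50.6, 101.1]
orientation: [-180.0, -0.0, 74.4]
contact_force: [1.7, 0.1, 0.1]
width: 42.1
finger_force: 62.9
yaw 74.4 tau [-0.09 -0.44  0.01] F [1.7 0.1 0.1] q7 -30
t: 9.25
tcp_pos: [546.9, -50.5, 101.1]
orientation: [-179.9, -0.0, 82.4]
contact_force: [0.2, 0.3, 1.0]
width: 42.3
finger_force: 63.0
yaw 82.4 tau [-0.06  0.02 -0.02] F [0.2 0.3 1. ] q7 -23
t: 9.5
tcp_pos: [547.1, -50.5, 101.1]
orientation: [-179.9, -0.0, 90.3]
contact_force: [-0.6, -0.4, 1.0]
width: 42.2
finger_force: 63.0
yaw 90.3 tau [-0.03  0.02  0.04] F [-0.6 -0.4  1. ] q7 -16
```

Clockwise stopped and stick-slipped, while anticlockwise runs free. I'll carry on anticlockwise.

Converted, -8 degrees is -0.1333.

```bash
echo '[{"turn":-0.1333,"aperture":40},{"turn":-0.1333,"aperture":40},{"aperture":40}]' > rows.txt && python3 jog.py rows.txt; python3 t.py; echo '[{"turn":-0.1333,"aperture":40},{"turn":-0.1333,"aperture":40},{"aperture":40}]' > rows.txt && python3 jog.py rows.txt; python3 t.py;  echo '[{"turn":-0.1333,"aperture":40},{"turn":-0.1333,"aperture":40},{"aperture":40}]' > rows.txt && python3 jog.py rows.txt; python3 t.py;  echo '[{"turn":-0.1333,"aperture":40},{"aperture":40}]' > rows.txt && python3 jog.py rows.txt; python3 t.py
```

```text
t: 9.88
tcp_pos: [547.4, -50.5, 101.1]
orientation: [-180.0, -0.0, 106.3]
contact_force: [-0.4, 0.6, 0.2]
width: 41.8
finger_force: 63.0
yaw 106.3 tau [ 0.03 -0.    0.01] F [-0.4  0.6  0.2] q7 -2
t: 10.25
tcp_pos: [547.5, -50.5, 101.1]
orientation: [-180.0, -0.0, 122.3]
contact_force: [-0.1, 0.3, 0.4]
width: 41.9
finger_force: 63.0
yaw 122.3 tau [ 0.04 -0.07  0.01] F [-0.1  0.3  0.4] q7 11
t: 10.62
tcp_pos: [547.5, -50.6, 101.1]
orientation: [-180.0, -0.0, 138.3]
contact_force: [0.5, 0.6, 0.3]
width: 41.9
finger_force: 63.0
yaw 138.3 tau [ 0.01 -0.02  0.04] F [0.5 0.6 0.3] q7 25
t: 10.88
tcp_pos: [547.4, -50.6, 101.1]
orientation: [-180.0, -0.0, 146.3]
contact_force: [-0.0, -0.3, -0.3]
width: 42.0
finger_force: 63.0
yaw 146.3 tau [0.08 0.05 0.05] F [-0.  -0.3 -0.3] q7 32
```

Runs freely. Next is a gentle test lift, watching for pull.

Converted, -2 mm is -0.032.

```bash
echo '[{"sz":-0.032,"aperture":40},{"aperture":40}]' > rows.txt && python3 jog.py rows.txt; echo '[{"sz":-0.024,"aperture":40},{"aperture":40}]' > rows.txt && python3 jog.py rows.txt;echo '[{"sz":-0.016,"aperture":40},{"aperture":40}]' > rows.txt && python3 jog.py rows.txt
```

```text
t: 11.12
tcp_pos: [547.5, -50.7, 103.3]
orientation: [-180.0, -0.0, 146.4]
contact_force: [-0.7, 0.0, -0.4]
width: 42.1
finger_force: 62.9
t: 11.38
tcp_pos: [547.5, -50.8, 104.8]
orientation: [-180.0, -0.0, 146.5]
contact_force: [-1.7, 0.6, -1.7]
width: 42.4
finger_force: 62.9
t: 11.62
tcp_pos: [547.6, -50.8, 105.8]
orientation: [-180.0, -0.0, 146.5]
contact_force: [-0.9, -0.4, -1.3]
width: 42.0
finger_force: 62.9
```

Converted, -3 mm is -0.048.

```bash
echo '[{"sz":-0.048,"aperture":40},{"sz":-0.048,"aperture":40},{"aperture":40}]' > rows.txt && python3 jog.py rows.txt; echo '[{"sz":-0.16,"aperture":40},{"sz":-0.16,"aperture":40},{"sz":-0.16,"aperture":40},{"sz":-0.192,"aperture":40},{"sz":-0.192,"aperture":40},{"sz":-0.192,"aperture":40},{"sz":-0.192,"aperture":40},{"sz":-0.176,"aperture":40},{"aperture":40},{"aperture":40}]' > rows.txt && python3 jog.py rows.txt; python3 -c "
from h import *
a=ctrl.snapshot('scene')[100:280,200:420];b=ctrl.snapshot('side')[80:260,240:460]
cv2.imwrite('pics/end.png',cv2.resize(np.hstack([a,b]),(800,327)))"
```

```text
t: 12.0
tcp_pos: [547.7, -50.8, 112.1]
orientation: [-180.0, 0.0, 146.6]
contact_force: [-0.7, -0.1, 0.1]
width: 42.2
finger_force: 62.8
t: 13.25
tcp_pos: [547.5, -50.9, 200.5]
orientation: [-180.0, -0.0, 146.6]
contact_force: [0.1, -0.2, -2.0]
width: 42.1
finger_force: 62.7
```

View pics/end.png

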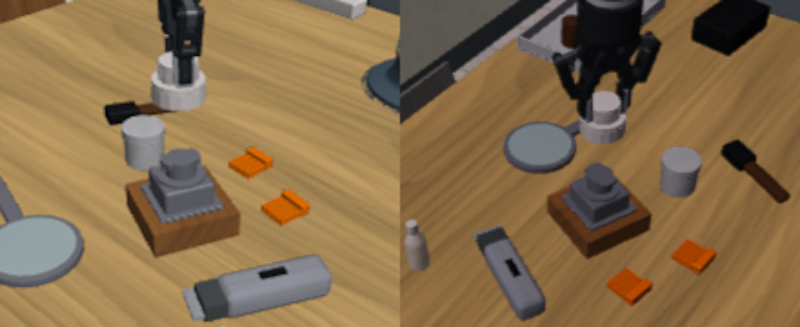

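The cap is held level about 80 mm above the bare neck, at (180,80) in scene and (602,120) in side. The jar is seated in its holder and the bystanders look undisturbed.

```bash
python3 -c "
from workcell import ctrl
print(ctrl.job_done())"
```

```text
the job is handed in; nothing more can be done
None
```

The job is handed in, with no verdict shown: I pressed the jar home, the cap stopped clockwise and unscrewed anticlockwise, and the gripper now holds it level about 80 mm above the jar's mouth.

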